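# Check a coated panel with a sprung thickness gauge

### The job

Lay the grey coated test panel on the narrow sloping rest, ring mark upward, lengthwise along the slope, centred across it and with its lower end down against the lip, and let go of it. Then take the pen-shaped gauge out of its holder and press its sprung tip gently inside the printed ring, square to the sloping panel, so that the tip is pushed in about halfway. Finish while holding the gauge pressed there in the gripper; leave the weight, beaker and vial alone.

Things in the scene. Friction and masses are not known exactly. Their poses are not given: they have to be found in the camera images.
- panel: Grey painted flat metal test panel, 90 x 50 x 12 mm (own x, y, z), about 0.3 kg, lying flat on the bench at the start, ring mark up. Origin at the centre of its underside; z points out of the marked face. It can be gripped across its 50 mm width.
- spot (a point): Centre of the dark printed ring (12 mm diameter, four short ticks round it) on the panel's upper face; in the panel's frame at x +20, y +6, z +12 mm.
- rest: Fixed stand on the bench that carries the sloping bed: dark foot plate 120 x 64 x 8 mm, two posts under the bed. Origin at the centre of the foot's underside; z up; the bed's low end lies towards its -x, the robot's side.
- seat: The narrow sloping aluminium bed, 36 mm wide (y), 96 mm long (x), tilted 20 degrees. Origin on its upper face, mid width, at the inner face of the low-end lip, 45 mm above the bench; x up the slope, z square out of the bed. The lip rises 8 mm. A panel against the lip has its centre at x 45 mm, y 0 and overhangs the bed by 7 mm each side.
- holder: Fixed grey block 60 x 60 x 75 mm with a thin 80 x 80 mm foot (6 mm thick) and an upright 22 mm bore in its middle, in which the gauge stands. Origin at the centre of its underside, z up.
- probe: Pen-shaped gauge, 0.11 kg, upright in the holder, its collar on the block's top. Origin at the centre of the collar's underside; z along its axis to the top. Sprung tip 9 mm diameter, round end at z -56 mm; steel barrel 18 mm (z -42 to 0); collar 28 mm (z 0 to 6); black round grip 22 mm (z 6 to 62). Lift straight up at least 60 mm to clear the bore.
- probe_tip (a point): The end of the gauge's sprung tip, on its axis; in the gauge's frame at z -56 mm when free, moving up as the tip is pushed in.
- plunger (a joint): How far the sprung tip is pushed into the gauge, m: 0 free, 0.010 fully in (hard stop). Spring: about 1 N to start, 3.5 N halfway, 6 N fully in.
- weight: Bystander: small knobbed check weight, 25 mm diameter, 46 mm high, standing on the black slab. Origin at the centre of its underside.
- beaker: Bystander: small glass beaker, 43 x 50 x 58 mm. Origin at the centre of its underside.
- vial: Bystander: capped vial, 25 mm diameter, 65 mm high. Origin at the centre of its underside.

How it is judged:
By the outcome, as a careful person would: the job done as asked, in the order asked, and still so for the second after the job is handed in, while the arm keeps its last pose, push and grip.
It also fails if it takes over 48 s, if anything falls off the work surface, if the arm or the gripper's body presses on something with over 40 N, if the wrist force passes 120 N, or if a joint passes its speed limit or range.

### The arm

A 6-joint arm with a two-finger parallel gripper is mounted at the origin on a cart in front of the work surface, level with it; the furniture and walls round the work are solid. World frame = base frame: x ahead of the robot, y to its left, z up, the work surface at z = 0. Lengths are in mm, angles in rad, forces in N, time in s.
With the tool pointing down it reaches from about 350 to 975 mm from the base axis. Payload 7.1 kg.
Tool frame: the origin (TCP) lies midway between the tips of the shut fingers; the grasp point (between the pads) lies ctrl.grip_point_offset behind it (ctrl.grip_point_offset is the distance from the TCP to the grasp point, in mm); z points along the fingers, y is the line along which they close (so a half turn about z gives the same grasp; the last joint's range is limited). The gripper opens to 88 mm and grips with 3 to 60 N. Pads are 20 mm wide; open, the fingers measure 115 mm over their backs; the gripper's body (75 mm by 178 mm) begins 61 mm behind the grasp point.
Start: joints at [-1.284, 0.423, 1.63, -0, 1.089, -0.019], TCP at [188.178, -595.981, 222.675] pointing down, gripper open.
Joint ranges: [-3, 3], [-0.9, 2.11], [0.09, 2.58], [-1.31, 4.45], [0.11, 2.69], [-2.54, 2.54]. Speed limits (rad/s): [2.39, 2.39, 3.01, 3.14, 3.14, 3.14].

### API

Orientations are given as a rotation vector (axis times angle).
In Python, from workcell import ctrl gives the robot as it stands.
- The arm moves only by the tool apply_moves, never from a script. Its argument "targets" is a list of rows, each an object of numbers: "tx", "ty", "tz": the shift along the world's x, y, z in m; "spin": the turn about the world's z in degrees. In form: [{"tx": .., "ty": .., "tz": .., "spin": ..}, ...]. A call has exactly 8 rows; each row is the pose to reach, as a shift and turn from the pose commanded when the call began; what a row does not reach only later rows make up. A row lasts 1/10 s, in which the tool goes at most 50 mm and 8.59 degrees, less where a joint would pass 70% of its speed; a pose out of reach is approached as far as the arm can. A call with a gripper value outside its range is refused whole. "gripper" is the closure, from -1 (fully open) to 1 (shut), set as the call begins (left out, the last holds). The fingers move at their own pace and stop on an object; the grip force is fixed at half the most. Time passes only in rows, so rows that repeat a pose let the fingers close, or fill a call up. It gives the time, the measured TCP pose, the force, the opening and the grip force at its end, in the units of the state.
- ctrl.get_obs(): the state, without advancing time (a new reading comes with each control period).
- ctrl.get_image(name): name is "scene" or "top"; returns the picture (400x640x3 uint8, red, green, blue); there is no depth.
- ctrl.get_calibration(name): a dict with "fov_y" (degrees; the focal length in pixels is half the picture's height over the tangent of half this angle, whatever the lens; pixels are square), "cx", "cy" (the principal point, pixels), "rvec" (rotation vector, rad) and "tvec" (3), from world to camera coordinates, as OpenCV has them. Camera axes: x right, y down, z forward; pixel columns grow to the right and rows downward; lengths in mm; the calibration is good to about 2 mm. A picture is of the moment at which its call begins. get_calibration takes no time and is no camera call.
- ctrl.close_job(): hands the job in; it is judged then, once.
Trained networks look in the newest picture that a camera, given by its name, has taken for a name from the list of things; names that differ only in an ending like _2 or _b are one class to them, and where a whole thing is asked for, a point or a joint stands for the part that bears it (a point fixed in the world has none). Each returns a list of dicts, best first, with "score" (0 to 1); they miss things now and then, are a little off and sometimes report something else, mostly with a low value. They report only what shows in the picture. A call takes as long as a camera call.
- ctrl.outline_of(name, camera): "pixels" (400x640 bool, what is visible of it) and "box" ([left, top, right, bottom] in pixels, round what is visible of it).
- ctrl.pinpoint(name, camera): "uv" ([column, row] in pixels: a listed point, or the origin of a listed thing).
The state is a dict: "t": time; "qpos": joint angles; "qvel": joint speeds; "joint_torque": joint torques, N m; "ee_pos": TCP position; "orientation": TCP orientation; "ft_force": force on the tool from outside, world axes, zero at the start; "moment": the same for the moment, N m; "width": finger opening in mm; "grasp_force": force on a finger pad.
Only numpy, scipy, OpenCV 4.12 (cv2) and the standard library are available. Lean on these libraries where they do the work, as an engineer would, in place of code of your own. Each camera call takes 0.05 s, during which the arm holds its last target. There are 200 camera calls.

## Working session

There is one attempt and no reset: what is moved stays moved. The work goes in short steps, Python scripts to look and compute and a tool call to move; the robot and the scene stay as the last step left them, time stands still between calls to the robot, and variables do not carry over. Pictures are saved under pics/ and viewed, at most 10 in all, crops included, and the job is handed in when it is done.

Besides the shell and the picture viewer there is one more tool, called after "Emit:" as name(argument=value, ...) on one line, values as JSON. apply_moves: Moves the arm, as the interface text tells. Its arguments: {"type":"object","properties":{"targets":{"type":"array"},"gripper":{"type":"number"}},"required":["targets"]}

```bash
mkdir -p pics; cat > h.py <<'E'
import numpy as np,cv2
from scipy.spatial.transform import Rotation as R
from workcell import ctrl
def cam(n):
    c=ctrl.get_calibration(n); f=200/np.tan(np.radians(c['fov_y'])/2)
    K=np.array([[f,0,c['cx']],[0,f,c['cy']],[0,0,1.]]); Rm=cv2.Rodrigues(np.array(c['rvec'],float))[0]
    return K,Rm,np.array(c['tvec'],float).ravel()
def ray(n,uv):
    K,Rm,t=cam(n); d=Rm.T@np.linalg.solve(K,[uv[0],uv[1],1.]); return -Rm.T@t,d/np.linalg.norm(d)
def onz(n,uv,z):
    o,d=ray(n,uv); return o+d*(z-o[2])/d[2]
def tri(uv1,uv2,a='scene',b='top'):
    o1,d1=ray(a,uv1);o2,d2=ray(b,uv2)
    s=np.linalg.lstsq(np.c_[d1,-d2],o2-o1,rcond=None)[0]; p,q=o1+s[0]*d1,o2+s[1]*d2
    return (p+q)/2,np.linalg.norm(p-q)
def proj(n,P):
    K,Rm,t=cam(n); p=(np.atleast_2d(P)@Rm.T+t)@K.T; return p[:,:2]/p[:,2:]
def snap(n,f):
    im=ctrl.get_image(n); cv2.imwrite('pics/'+f,im[:,:,::-1]); return im
E
python3 - <<'E'
from h import *
np.set_printoptions(precision=1,suppress=True)
for n in('scene','top'):
    snap(n,n+'0.png'); print(n,-cam(n)[1].T@cam(n)[2], ctrl.get_calibration(n))
names='panel spot rest seat holder probe weight beaker vial'.split()
uv={}
for k in names:
    for n in('scene','top'):
        r=ctrl.pinpoint(k,n)
        if r: uv[k,n]=r[0]['uv']; print(k,n,np.array(r[0]['uv']),round(r[0]['score'],2))
    if (k,'scene') in uv and (k,'top') in uv: print('  ',*tri(uv[k,'scene'],uv[k,'top']))
o=ctrl.get_obs();print(o,ctrl.grip_point_offset, R.from_rotvec(o['orientation']).as_matrix())
E
```

```text
scene [117.8 376.2 792.8] {'fov_y': 51.63183548033974, 'cx': 320.7436274485459, 'cy': 199.5914314607118, 'rvec': array([ 1. , -2.5,  1. ]), 'tvec': array([342.2, 417.8, 701.7])}
top [ 370.2 -115.1 1098.9] {'fov_y': 57.72323011303, 'cx': 315.1722676241659, 'cy': 199.70963302238508, 'rvec': array([ 2.1, -2.2,  0.2]), 'tvec': array([-101.7,  609.8,  987.7])}
panel scene [372.  208.9] 0.64
panel top [348.1 224.4] 0.77
   [ 531.2 -232.3    8.1] 9.947792981083436
spot scene [362.7 206.7] 0.92
spot top [339.6 222.9] 0.81
   [ 536.2 -203.2   33.6] 3.1582335316022117
rest scene [316.2 258.6] 0.81
rest top [281.7 234.8] 0.58
   [517.4 -25.7   3.8] 5.762014495801752
seat scene [335.3 253.2] 0.96
seat top [421.7 227. ] 0.73
   [ 666.4 -481.2 -495.3] 298.8281033732424
holder scene [262.8 320.5] 0.87
holder top [218.2 244.9] 0.73
   [492.4 163.6  -0.8] 5.737843860807798
probe scene [257.5 295.9] 0.77
probe top [214.4 242. ] 0.6
   [496.4 156.8  80.9] 5.355168967023713
weight scene [272.4 209.8] 0.42
weight top [288.6 175.9] 0.57
   [701.7 -52.6   8. ] 8.396586332125608
beaker scene [197.4 274.6] 0.9
beaker top [211.6 187.2] 0.58
   [680.5 191.1  -5.3] 7.817228751438374
vial scene [424.3 176.3] 0.66
vial top [421.2 229.8] 0.4
   [ 511.8 -456.   -13.3] 3.08294208834383
{'t': 1.0, 'qpos': array([-1.3,  0.4,  1.6, -0. ,  1.1, -0. ]), 'qvel': array([-0.,  0.,  0.,  0.,  0.,  0.]), 'joint_torque': array([  0. , -54.5, -27.4,   0.1,   0. ,   0. ]), 'ee_pos': array([ 188.2, -596. ,  222.7]), 'orientation': array([ 3.1,  0.5, -0. ]), 'ft_force': array([0.3, 0.1, 0.5]), 'moment': array([0., 0., 0.]), 'grasp_force': 0.0, 'width': 87.76703179731538} 18.700000000000003 [[ 1.   0.3 -0. ]
 [ 0.3 -1.  -0. ]
 [-0.   0.  -1. ]]
```

View pics/scene0.png

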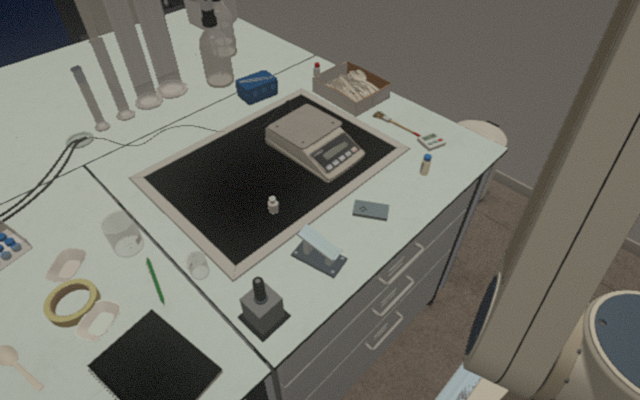

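View pics/top0.png

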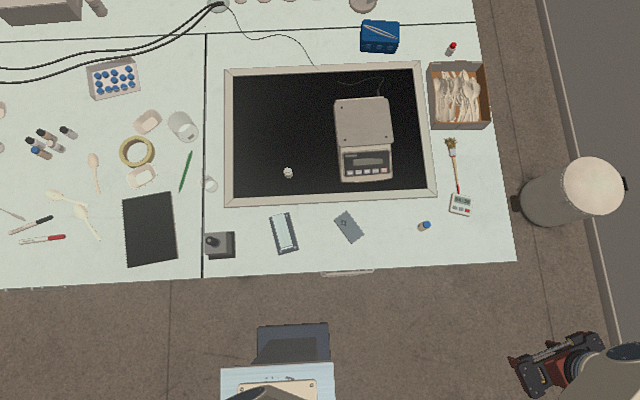

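```bash
cat >> h.py <<'E'
S=8
def box(x0,x1,y0,y1,z0,z1): return np.array([[x,y,z] for x in(x0,x1) for y in(y0,y1) for z in(z0,z1)],float)
def cyl(r,z0,z1):
    a=np.linspace(0,2*np.pi,25)[:-1]; return np.vstack([np.c_[r*np.cos(a),r*np.sin(a),0*a+z] for z in(z0,z1)])
T=np.radians(20)
def seat(P): # seat frame -> rest frame, seat origin at sx
    return P@R.from_euler('y',-20,degrees=True).as_matrix().T+np.array([SX,0,45])
SX=-48*np.cos(T)
def render(n,parts,crop):
    im=np.zeros(((crop[3]-crop[1])*S,(crop[2]-crop[0])*S),np.uint8)
    for P in parts:
        u=(proj(n,P)+.5-crop[:2])*S
        cv2.fillConvexPoly(im,cv2.convexHull(np.round(u).astype(np.int32)),1)
    return im
def mom(im):
    m=cv2.moments(im,True); a=m['m00']+1e-9
    return np.array([m['m10']/a,m['m01']/a,*(np.array([m['mu20'],m['mu11'],m['mu02']])/a)])
def place(parts,x,y,yaw,z=0): # yaw deg
    M=R.from_euler('z',yaw,degrees=True).as_matrix(); return [P@M.T+[x,y,z] for P in parts]
def fit(masks,parts,p0,bias=None):
    from scipy.optimize import minimize
    M={}
    for n,m in masks.items():
        b=cv2.boundingRect(m.astype(np.uint8)); c=np.array([b[0]-25,b[1]-25,b[0]+b[2]+25,b[1]+b[3]+25])
        M[n]=(c,np.kron(np.pad(m,60)[c[1]+60:c[3]+60,c[0]+60:c[2]+60].astype(np.uint8),np.ones((S,S),np.uint8)))
    def cost(p):
        Q=place(parts,*p); s=0
        for n,(c,m) in M.items():
            r=render(n,Q,c); s+=(r!=m).sum()/m.sum()
        return s
    r=minimize(cost,p0,method='Nelder-Mead',options=dict(initial_simplex=np.array(p0)+np.vstack([[0,0,0],np.diag([12,12,10])]),xatol=.1,fatol=1e-4))
    return r.x,r.fun
PANEL=[box(-45,45,-25,25,0,12)]
HOLD=[box(-30,30,-30,30,0,75),box(-40,40,-40,40,0,6)]
PROBE=[cyl(14,75,81),cyl(11,81,137)]
def rest(): return [box(-60,60,-32,32,0,8),seat(box(-4,96,-18,18,-6,0)),seat(box(-4,0,-18,18,-6,8))]
E
cat > m.py <<'E'
from h import *
import pickle
np.set_printoptions(precision=1,suppress=True)
mk={}
for k in('panel','rest','seat','holder','probe'):
    for n in('scene','top'):
        r=ctrl.outline_of(k,n)
        if r: mk[k,n]=np.array(r[0]['pixels']); print(k,n,r[0]['box'],mk[k,n].sum(),round(r[0]['score'],2))
pickle.dump(mk,open('mk.pkl','wb'))
for k,parts,p0 in(('panel',PANEL,(528,-225,20)),('rest',rest(),(515,-25,5)),('holder',HOLD,(492,163,0)),('probe',PROBE,(494,160,0))):
    for ns in(('scene',),('top',),('scene','top')):
        ms={n:mk[k,n] for n in ns if (k,n) in mk}
        if ms: print(k,ns,*fit(ms,parts,p0))
E
python3 m.py
python3 - <<'E'
import cv2,numpy as np
a=cv2.imread('pics/scene0.png')[170:350,210:410];b=cv2.imread('pics/top0.png')[190:270,190:390]
v=np.vstack([cv2.resize(a,None,fx=2,fy=2,interpolation=cv2.INTER_CUBIC),cv2.resize(b,None,fx=2,fy=2,interpolation=cv2.INTER_CUBIC)])
cv2.imwrite('pics/z0.png',v)
E
```

```text
panel scene [351.6, 197.5, 386.9, 225.8] 607 0.87
panel top [336.4, 209.1, 365.4, 241.9] 487 0.76
rest scene [290.3, 225.4, 344.0, 280.4] 1536 0.95
rest top [269.1, 214.8, 303.0, 254.7] 876 0.59
seat scene [294.9, 223.2, 342.8, 261.8] 717 0.58
seat top [273.9, 212.2, 295.7, 251.5] 482 0.96
holder scene [239.0, 284.4, 291.2, 342.3] 1669 0.74
holder top [205.0, 231.5, 237.2, 260.7] 675 0.89
probe scene [249.9, 276.3, 269.3, 306.3] 334 0.55
probe top [205.5, 240.3, 220.0, 250.4] 90 0.7
panel ('scene',) [ 529.4 -230.4   32.6] 0.05639929983525535
panel ('top',) [ 529.1 -231.8   32.5] 0.06291709445585215
panel ('scene', 'top') [ 529.5 -231.    32.6] 0.1250713569275631
rest ('scene',) [521.3 -32.3  12. ] 0.076995849609375
rest ('top',) [520.1 -32.6  13.6] 0.06440853310502283
rest ('scene', 'top') [520.3 -33.1  13.4] 0.14718823019228025
holder ('scene',) [494.4 155.2   1.5] 0.19883725284601558
holder ('top',) [494.1 154.5   2.4] 0.22821759259259258
holder ('scene', 'top') [494.4 154.8   1.7] 0.43255065131038767
probe ('scene',) [493.7 155.9   9.4] 0.0717627245508982
probe ('top',) [492.9 154.5  15.2] 0.41788194444444443
probe ('scene', 'top') [493.8 155.9   7. ] 0.49287154856952764
```

View pics/z0.png

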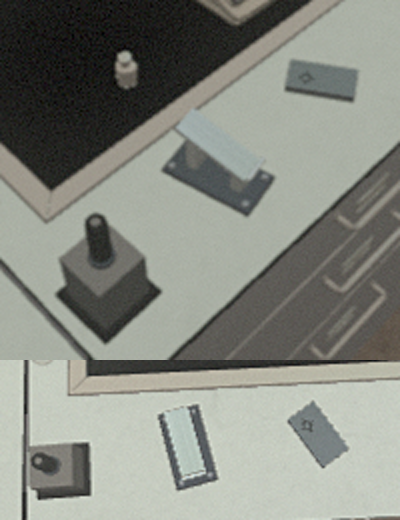

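```bash
python3 - <<'E'
from h import *
import pickle
o=ctrl.get_obs();M=R.from_rotvec(o['orientation']).as_matrix();print(o['ee_pos'],np.degrees(np.arctan2(M[1,0],M[0,0])),M[:,2])
import h
mk=pickle.load(open('mk.pkl','rb'))
for sx in(-53,-49,-45.1,-41,-37):
    h.SX=sx; print(sx,fit({n:mk['rest',n] for n in('scene','top')},rest(),(520,-33,13)), fit({n:mk['seat',n] for n in('scene','top')},rest()[1:],(520,-33,13)))
E
```

```text
[ 188.16780659 -595.98780627  222.67331576] 17.520193099650943 [-1.39132388e-05  9.31204651e-06 -1.00000000e+00]Traceback (most recent call last):
  File "<stdin>", line 7, in <module>
  File "h.py", line 50, in fit
    r=minimize(cost,p0,method='Nelder-Mead',options=dict(initial_simplex=np.array(p0)+np.vstack([[0,0,0],np.diag([12,12,10])]),xatol=.1,fatol=1e-4))
    res = _minimize_neldermead(fun, x0, args, callback, bounds=bounds,
                               **options)
    fxr = func(xr)
    fx = function(np.copy(x), *(wrapper_args + args))
  File "h.py", line 48, in cost
    r=render(n,Q,c); s+=(r!=m).sum()/m.sum()
  File "h.py", line 31, in render
    u=(proj(n,P)+.5-crop[:2])*S
       ~~~~^^^^^
  File "h.py", line 17, in proj
    K,Rm,t=cam(n); p=(np.atleast_2d(P)@Rm.T+t)@K.T; return p[:,:2]/p[:,2:]
           ~~~^^^
  File "h.py", line 5, in cam
    c=ctrl.get_calibration(n); f=200/np.tan(np.radians(c['fov_y'])/2)
ValueError: time passes only in moves, steps and waits
```

Emit:
apply_moves(targets=[{"tx": 0.042, "ty": 0.045, "tz": -0.012, "spin": 2}, {"tx": 0.075, "ty": 0.08, "tz": -0.022, "spin": 4}, {"tx": 0.109, "ty": 0.117, "tz": -0.032, "spin": 6}, {"tx": 0.143, "ty": 0.153, "tz": -0.042, "spin": 8}, {"tx": 0.177, "ty": 0.189, "tz": -0.052, "spin": 10}, {"tx": 0.211, "ty": 0.225, "tz": -0.062, "spin": 12}, {"tx": 0.245, "ty": 0.262, "tz": -0.072, "spin": 14}, {"tx": 0.279, "ty": 0.298, "tz": -0.082, "spin": 15.1}], gripper=-1)

```text
t: 2.3
ee_pos: [457.4, -308.2, 143.8]
orientation: [3.014, 0.884, 0.001]
ft_force: [1.2, -0.2, 0.8]
width: 87.8
grasp_force: 0.0
```

```bash
sed -i 's/^def cam(n):/from functools import lru_cache\n@lru_cache\ndef cam(n):/' h.py
cat > o.py <<'E'
from h import *
o=ctrl.get_obs();M=R.from_rotvec(o['orientation']).as_matrix()
print('t',round(o['t'],2),'p',o['ee_pos'].round(1),'yaw',round(np.degrees(np.arctan2(M[1,0],M[0,0])),2),'F',np.round(o['ft_force'],1),'w',round(o['width'],1),'g',round(o['grasp_force'],1))
E
python3 o.py; python3 - <<'E'
from h import *
import pickle,h
mk=pickle.load(open('mk.pkl','rb'))
for sx in(-53,-49,-45.1,-41,-37):
    h.SX=sx; print(sx,fit({n:mk['rest',n] for n in('scene','top')},rest(),(520,-33,13)), fit({n:mk['seat',n] for n in('scene','top')},rest()[1:],(520,-33,13)))
E
```

```text
t 2.3 p [ 457.4 -308.2  143.8] yaw 32.69 F [ 1.2 -0.2  0.8] w 87.8 g 0.0
-53 (array([521.44605312, -32.09517836,  13.25284755]), np.float64(0.1966700445027112)) (array([528.34002103, -30.22802092,  13.40626144]), np.float64(0.1587529369722854))
-49 (array([521.62018499, -32.5479026 ,  13.0481717 ]), np.float64(0.1682133086740154)) (array([524.90295617, -31.19137634,  13.41518015]), np.float64(0.15864745734879657))
-45.1 (array([520.47227394, -32.81748273,  12.9953737 ]), np.float64(0.1461288939872289)) (array([521.18782972, -32.05987934,  13.13790066]), np.float64(0.1591317684190119))
-41 (array([519.33771115, -33.15625434,  12.4435061 ]), np.float64(0.1682205548569492)) (array([516.67260962, -32.90260532,  13.10605491]), np.float64(0.157421126741205))
-37 (array([519.43077034, -33.44354781,  13.18662896]), np.float64(0.204810573630137)) (array([513.16530683, -34.19078484,  13.5755444 ]), np.float64(0.15930927077727042))
```

Emit:
apply_moves(targets=[{"tx": 0.025, "ty": 0.027, "tz": -0.025, "spin": 0}, {"tx": 0.048, "ty": 0.052, "tz": -0.05, "spin": 0}, {"tx": 0.0623, "ty": 0.067, "tz": -0.075, "spin": 0}, {"tx": 0.0623, "ty": 0.067, "tz": -0.1, "spin": 0}, {"tx": 0.0623, "ty": 0.067, "tz": -0.12, "spin": 0}, {"tx": 0.0623, "ty": 0.067, "tz": -0.133, "spin": 0}, {"tx": 0.0623, "ty": 0.067, "tz": -0.1377, "spin": 0}, {"tx": 0.0623, "ty": 0.067, "tz": -0.1377, "spin": 0}])

```text
t: 3.1
ee_pos: [518.3, -242.8, 6.0]
orientation: [-3.015, -0.882, 0.001]
ft_force: [-1.0, 0.0, 0.0]
width: 87.4
grasp_force: 0.0
```

Emit:
apply_moves(targets=[{"tx": 0, "ty": 0, "tz": 0, "spin": 0}, {"tx": 0, "ty": 0, "tz": 0, "spin": 0}, {"tx": 0, "ty": 0, "tz": 0, "spin": 0}, {"tx": 0, "ty": 0, "tz": 0, "spin": 0}, {"tx": 0, "ty": 0, "tz": 0, "spin": 0}, {"tx": 0, "ty": 0, "tz": 0, "spin": 0}, {"tx": 0, "ty": 0, "tz": 0, "spin": 0}, {"tx": 0, "ty": 0, "tz": 0, "spin": 0}], gripper=1)

```text
t: 3.9
ee_pos: [518.2, -242.4, 6.4]
orientation: [-3.015, -0.882, 0.001]
ft_force: [-2.8, 2.4, 6.0]
width: 49.2
grasp_force: 29.9
```

```bash
python3 o.py
```

```text
t 3.9 p [ 518.2 -242.4    6.4] yaw 32.62 F [-2.8  2.4  6. ] w 49.2 g 29.9
```

Emit:
apply_moves(targets=[{"tx": 0, "ty": 0, "tz": 0, "spin": 0}, {"tx": 0, "ty": 0, "tz": 0, "spin": 0}, {"tx": 0, "ty": 0, "tz": 0, "spin": 0}, {"tx": 0.006, "ty": 0.004, "tz": -0.001, "spin": 0}, {"tx": 0.0132, "ty": 0.0085, "tz": -0.003, "spin": 0}, {"tx": 0.0132, "ty": 0.0085, "tz": -0.003, "spin": 0}, {"tx": 0.0132, "ty": 0.0085, "tz": -0.003, "spin": 0}, {"tx": 0.0132, "ty": 0.0085, "tz": -0.003, "spin": 0}], gripper=0.1)

```text
t: 4.7
ee_pos: [531.3, -235.1, 5.1]
orientation: [3.014, 0.883, -0.001]
ft_force: [-8.8, -2.1, 22.4]
width: 49.5
grasp_force: 30.0
```

Emit:
apply_moves(targets=[{"tx": 0, "ty": 0, "tz": 0, "spin": 0}, {"tx": 0, "ty": 0, "tz": 0, "spin": 0}, {"tx": 0, "ty": 0, "tz": 0, "spin": 0}, {"tx": 0, "ty": 0, "tz": 0.01, "spin": 0}, {"tx": 0, "ty": 0, "tz": 0.04, "spin": 0}, {"tx": 0, "ty": 0, "tz": 0.08, "spin": 0}, {"tx": 0, "ty": 0, "tz": 0.11, "spin": 0}, {"tx": 0, "ty": 0, "tz": 0.11, "spin": 0}], gripper=1)

```text
t: 5.5
ee_pos: [534.5, -235.4, 117.3]
orientation: [3.01, 0.881, 0.009]
ft_force: [0.8, -0.6, -3.0]
width: 49.5
grasp_force: 30.0
```

```bash
python3 o.py
```

```text
t 5.5 p [ 534.5 -235.4  117.3] yaw 32.63 F [ 0.8 -0.6 -3. ] w 49.5 g 30.0
```

Emit:
apply_moves(targets=[{"tx": -0.002, "ty": 0.02, "tz": 0, "spin": -3}, {"tx": -0.006, "ty": 0.055, "tz": 0, "spin": -7}, {"tx": -0.01, "ty": 0.095, "tz": 0, "spin": -11}, {"tx": -0.014, "ty": 0.135, "tz": 0, "spin": -15}, {"tx": -0.018, "ty": 0.17, "tz": 0, "spin": -18}, {"tx": -0.021, "ty": 0.192, "tz": 0, "spin": -19.5}, {"tx": -0.021, "ty": 0.201, "tz": 0, "spin": -19.5}, {"tx": -0.021, "ty": 0.201, "tz": 0, "spin": -19.5}])

```text
t: 6.3
ee_pos: [510.4, -32.4, 112.4]
orientation: [-3.12, -0.363, 0.002]
ft_force: [0.3, 0.7, -2.1]
width: 49.4
grasp_force: 30.0
```

```bash
python3 o.py; python3 - <<'E'
from h import *
a=snap('scene','a.png')[130:310,210:430];b=snap('top','b.png')[170:270,200:420]
v=np.vstack([cv2.resize(x,None,fx=2,fy=2,interpolation=cv2.INTER_CUBIC) for x in(a,b)]);cv2.imwrite('pics/z1.png',v[:,:,::-1])
E
```

```text
t 6.3 p [510.4 -32.4 112.4] yaw 13.27 F [ 0.3  0.7 -2.1] w 49.4 g 30.0
```

View pics/z1.png

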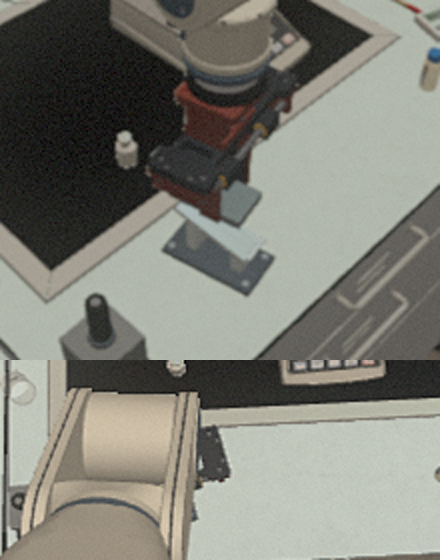

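Emit:
apply_moves(targets=[{"tx": 0.003, "ty": -0.002, "tz": -0.01, "spin": 0}, {"tx": 0.003, "ty": -0.002, "tz": -0.018, "spin": 0}, {"tx": 0.003, "ty": -0.002, "tz": -0.024, "spin": 0}, {"tx": 0.003, "ty": -0.002, "tz": -0.029, "spin": 0}, {"tx": 0.003, "ty": -0.002, "tz": -0.033, "spin": 0}, {"tx": 0.003, "ty": -0.002, "tz": -0.037, "spin": 0}, {"tx": 0.003, "ty": -0.002, "tz": -0.04, "spin": 0}, {"tx": 0.003, "ty": -0.002, "tz": -0.042, "spin": 0}])

```text
t: 7.2
ee_pos: [513.6, -35.2, 71.1]
orientation: [3.121, 0.359, -0.0]
ft_force: [-2.9, -1.5, 2.2]
width: 49.8
grasp_force: 30.0
```

```bash
python3 o.py
```

```text
t 7.2 p [513.6 -35.2  71.1] yaw 13.12 F [-2.9 -1.5  2.2] w 49.8 g 30.0
```

Emit:
apply_moves(targets=[{"tx": 0, "ty": 0.001, "tz": -0.003, "spin": 0}, {"tx": 0, "ty": 0.001, "tz": -0.005, "spin": 0}, {"tx": -0.002, "ty": 0.0005, "tz": -0.006, "spin": 0}, {"tx": -0.004, "ty": 0, "tz": -0.007, "spin": 0}, {"tx": -0.006, "ty": -0.0004, "tz": -0.0078, "spin": 0}, {"tx": -0.008, "ty": -0.0009, "tz": -0.0085, "spin": 0}, {"tx": -0.01, "ty": -0.0013, "tz": -0.0092, "spin": 0}, {"tx": -0.01, "ty": -0.0013, "tz": -0.0092, "spin": 0}])

```text
t: 8.0
ee_pos: [503.3, -36.5, 61.9]
orientation: [-3.121, -0.359, 0.001]
ft_force: [-0.4, -0.0, 2.3]
width: 49.8
grasp_force: 30.0
```

```bash
python3 o.py
```

```text
t 8.0 p [503.3 -36.5  61.9] yaw 13.12 F [-0.4 -0.   2.3] w 49.8 g 30.0
```

Emit:
apply_moves(targets=[{"tx": -0.001, "ty": -0.0002, "tz": -0.0004, "spin": 0}, {"tx": -0.002, "ty": -0.0005, "tz": -0.0007, "spin": 0}, {"tx": -0.003, "ty": -0.0007, "tz": -0.0011, "spin": 0}, {"tx": -0.004, "ty": -0.0009, "tz": -0.0015, "spin": 0}, {"tx": -0.004, "ty": -0.0009, "tz": -0.0015, "spin": 0}, {"tx": -0.004, "ty": -0.0009, "tz": -0.0015, "spin": 0}, {"tx": -0.004, "ty": -0.0009, "tz": -0.0015, "spin": 0}, {"tx": -0.004, "ty": -0.0009, "tz": -0.0015, "spin": 0}])

```text
t: 8.8
ee_pos: [503.2, -36.7, 61.8]
orientation: [3.121, 0.358, 0.011]
ft_force: [6.7, 6.6, 7.5]
width: 49.6
grasp_force: 30.0
```

```bash
python3 o.py
```

```text
t 8.8 p [503.2 -36.7  61.8] yaw 13.08 F [6.7 6.6 7.5] w 49.6 g 30.0
```

Emit:
apply_moves(targets=[{"tx": 0.003, "ty": 0.0007, "tz": 0.001, "spin": 0}, {"tx": 0.003, "ty": 0.0007, "tz": 0.001, "spin": 0}, {"tx": 0.003, "ty": 0.0007, "tz": 0.001, "spin": 0}, {"tx": 0.003, "ty": 0.0007, "tz": 0.01, "spin": 0}, {"tx": 0.003, "ty": 0.0007, "tz": 0.035, "spin": 0}, {"tx": 0.003, "ty": 0.0007, "tz": 0.07, "spin": 0}, {"tx": 0.003, "ty": 0.0007, "tz": 0.11, "spin": 0}, {"tx": 0.003, "ty": 0.0007, "tz": 0.13, "spin": 0}], gripper=-0.6)

```text
t: 9.6
ee_pos: [503.5, -36.9, 193.8]
orientation: [3.12, 0.359, 0.005]
ft_force: [-0.4, -0.0, -0.4]
width: 70.6
grasp_force: 0.0
```

```bash
python3 o.py
```

```text
t 9.6 p [503.5 -36.9 193.8] yaw 13.11 F [-0.4 -0.  -0.4] w 70.6 g 0.0
```

Emit:
apply_moves(targets=[{"tx": -0.001, "ty": 0.02, "tz": 0, "spin": 0}, {"tx": -0.003, "ty": 0.055, "tz": -0.002, "spin": 0}, {"tx": -0.005, "ty": 0.095, "tz": -0.005, "spin": 0}, {"tx": -0.007, "ty": 0.135, "tz": -0.008, "spin": 0}, {"tx": -0.009, "ty": 0.165, "tz": -0.01, "spin": 0}, {"tx": -0.0095, "ty": 0.185, "tz": -0.012, "spin": 0}, {"tx": -0.0095, "ty": 0.1924, "tz": -0.014, "spin": 0}, {"tx": -0.0095, "ty": 0.1924, "tz": -0.014, "spin": 0}])

```text
t: 10.4
ee_pos: [492.8, 156.1, 176.4]
orientation: [3.121, 0.361, -0.001]
ft_force: [-0.9, 0.2, 1.2]
width: 70.0
grasp_force: 0.0
```

```bash
python3 o.py; cat > pp.py <<'E'
from h import *
from scipy.optimize import minimize
import sys
tag=sys.argv[1]
a=snap('scene',tag+'a.png')[200:300,270:370];b=snap('top',tag+'b.png')[195:265,240:340]
v=np.vstack([cv2.resize(x,None,fx=4,fy=4,interpolation=cv2.INTER_CUBIC) for x in(a,b)])[:590];cv2.imwrite('pics/'+tag+'z.png',v[:,:,::-1])
seatc=np.array([520.7,-32.5])
for k in('panel','rest','spot'):
    for n in('scene','top'):
        r=ctrl.pinpoint(k,n); m=ctrl.outline_of(k,n) if k!='spot' else None
        if r: print(k,n,np.round(r[0]['uv'],1),round(r[0]['score'],2), m and (np.round(m[0]['box']),m[0]['pixels'].sum()))
        if m:
            np.save(f'{k}_{n}.npy',np.array(m[0]['pixels']))
# fit panel lying in the seat plane: seat x, y, twist
M0=R.from_euler('zy',[13.1,-20],degrees=True)
org=np.array([520.7,-32.5,0])+R.from_euler('z',13.1,degrees=True).apply([SX,0,45])
def P(p): return M0.apply(R.from_euler('z',p[2],degrees=True).apply(PANEL[0])+[p[0],p[1],0])+org
for ns in(('scene',),('top',),('scene','top')):
    def c(p):
        s=0
        for n in ns:
            m=np.load(f'panel_{n}.npy'); w=cv2.boundingRect(m.astype(np.uint8)); cr=np.array([w[0]-25,w[1]-25,w[0]+w[2]+25,w[1]+w[3]+25])
            mm=np.kron(m[cr[1]:cr[3],cr[0]:cr[2]].astype(np.uint8),np.ones((S,S),np.uint8)); s+=(render(n,[P(p)],cr)!=mm).sum()/mm.sum()
        return s
    r=minimize(c,[45,0,0],method='Nelder-Mead',options=dict(initial_simplex=[[45,0,0],[52,0,0],[45,6,0],[45,0,6]],xatol=.1,fatol=1e-4)); print('panel in seat',ns,r.x.round(1),round(r.fun,3))
print('spot expected uv',[proj(n,M0.apply([65,6,12])+org).round(1) for n in('scene','top')], 'spot world',M0.apply([65,6,12])+org)
E
python3 pp.py p1
```

```text
t 10.4 p [492.8 156.1 176.4] yaw 13.2 F [-0.9  0.2  1.2] w 70.0 g 0.0
panel scene [319.7 243.7] 0.89 (array([299., 224., 340., 263.]), np.int64(845))
panel top [281.8 229.8] 0.79 (array([273., 213., 298., 249.]), np.int64(560))
rest scene [319.1 256.3] 0.71 (array([290., 224., 345., 281.]), np.int64(879))
rest top [280.  234.5] 0.85 (array([268., 214., 301., 257.]), np.int64(198))
spot scene [313.8 235.7] 0.77 None
spot top [280.4 227.7] 0.81 None
panel in seat ('scene',) [45.3 -0.2 -1.7] 0.099
panel in seat ('top',) [45.2 -0.7 -1.2] 0.067
panel in seat ('scene', 'top') [45.5 -0.6 -1.3] 0.166
spot expected uv [array([[312. , 236.7]]), array([[277.5, 226. ]])] spot world [530.87690941 -22.14697215  77.46395657]
```

View pics/p1z.png

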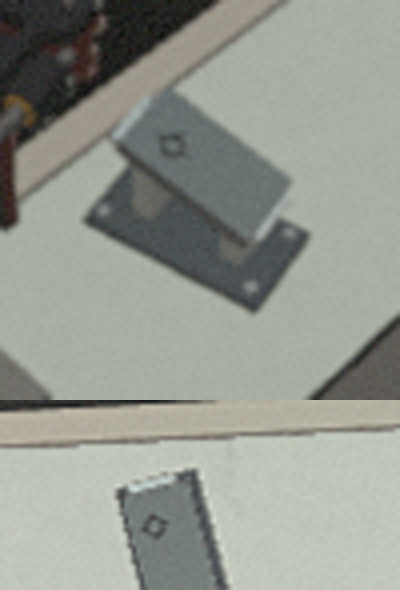

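Emit:
apply_moves(targets=[{"tx": 0.001, "ty": -0.0005, "tz": -0.015, "spin": 0}, {"tx": 0.001, "ty": -0.0005, "tz": -0.035, "spin": 0}, {"tx": 0.001, "ty": -0.0005, "tz": -0.055, "spin": 0}, {"tx": 0.001, "ty": -0.0005, "tz": -0.072, "spin": 0}, {"tx": 0.001, "ty": -0.0005, "tz": -0.081, "spin": 0}, {"tx": 0.001, "ty": -0.0005, "tz": -0.084, "spin": 0}, {"tx": 0.001, "ty": -0.0005, "tz": -0.084, "spin": 0}, {"tx": 0.001, "ty": -0.0005, "tz": -0.084, "spin": 0}])

```text
t: 11.8
ee_pos: [494.7, 155.4, 93.1]
orientation: [-3.121, -0.359, -0.002]
ft_force: [-0.5, 0.3, 0.8]
width: 70.3
grasp_force: 0.0
```

Emit:
apply_moves(targets=[{"tx": 0, "ty": 0, "tz": 0, "spin": 0}, {"tx": 0, "ty": 0, "tz": 0, "spin": 0}, {"tx": 0, "ty": 0, "tz": 0, "spin": 0}, {"tx": 0, "ty": 0, "tz": 0, "spin": 0}, {"tx": 0, "ty": 0, "tz": 0, "spin": 0}, {"tx": 0, "ty": 0, "tz": 0, "spin": 0}, {"tx": 0, "ty": 0, "tz": 0, "spin": 0}, {"tx": 0, "ty": 0, "tz": 0, "spin": 0}], gripper=1)

```text
t: 12.6
ee_pos: [494.2, 155.2, 92.5]
orientation: [3.121, 0.359, -0.0]
ft_force: [0.3, -0.1, 0.4]
width: 21.6
grasp_force: 30.0
```

```bash
python3 o.py
```

```text
t 12.6 p [494.2 155.2  92.5] yaw 13.12 F [ 0.3 -0.1  0.4] w 21.6 g 30.0
```

Emit:
apply_moves(targets=[{"tx": 0, "ty": 0, "tz": 0.005, "spin": 0}, {"tx": 0, "ty": 0, "tz": 0.012, "spin": 0}, {"tx": 0, "ty": 0, "tz": 0.02, "spin": 0}, {"tx": 0, "ty": 0, "tz": 0.028, "spin": 0}, {"tx": 0, "ty": 0, "tz": 0.034, "spin": 0}, {"tx": 0, "ty": 0, "tz": 0.036, "spin": 0}, {"tx": 0, "ty": 0, "tz": 0.036, "spin": 0}, {"tx": 0, "ty": 0, "tz": 0.036, "spin": 0}])

```text
t: 13.4
ee_pos: [494.0, 155.2, 128.4]
orientation: [3.121, 0.359, -0.0]
ft_force: [0.9, -0.3, -0.8]
width: 21.4
grasp_force: 30.0
```

Emit:
apply_moves(targets=[{"tx": -0.004, "ty": -0.0009, "tz": 0, "spin": 0}, {"tx": -0.008, "ty": -0.0019, "tz": -0.0003, "spin": 0}, {"tx": -0.012, "ty": -0.0028, "tz": -0.0008, "spin": 0}, {"tx": -0.016, "ty": -0.0037, "tz": -0.0014, "spin": 0}, {"tx": -0.02, "ty": -0.0047, "tz": -0.0022, "spin": 0}, {"tx": -0.0225, "ty": -0.0052, "tz": -0.003, "spin": 0}, {"tx": -0.0225, "ty": -0.0052, "tz": -0.003, "spin": 0}, {"tx": -0.0225, "ty": -0.0052, "tz": -0.003, "spin": 0}])

```text
t: 14.2
ee_pos: [474.6, 150.7, 126.7]
orientation: [-3.12, -0.359, -0.011]
ft_force: [5.5, 1.2, 2.5]
width: 21.6
grasp_force: 30.0
```

```bash
python3 o.py
```

```text
t 14.2 p [474.6 150.7 126.7] yaw 13.13 F [5.5 1.2 2.5] w 21.6 g 30.0
```

Emit:
apply_moves(targets=[{"tx": -0.002, "ty": -0.0005, "tz": -0.0004, "spin": 0}, {"tx": -0.004, "ty": -0.0009, "tz": -0.0008, "spin": 0}, {"tx": -0.0065, "ty": -0.0015, "tz": -0.0012, "spin": 0}, {"tx": -0.0065, "ty": -0.0015, "tz": -0.0012, "spin": 0}, {"tx": -0.0065, "ty": -0.0015, "tz": -0.0012, "spin": 0}, {"tx": -0.0065, "ty": -0.0015, "tz": -0.0012, "spin": 0}, {"tx": -0.0065, "ty": -0.0015, "tz": -0.0012, "spin": 0}, {"tx": -0.0065, "ty": -0.0015, "tz": -0.0012, "spin": 0}])

```text
t: 15.0
ee_pos: [465.2, 148.5, 124.3]
orientation: [3.121, 0.359, -0.0]
ft_force: [3.2, 1.8, 3.2]
width: 21.4
grasp_force: 30.0
```

```bash
python3 o.py
```

```text
t 15.0 p [465.2 148.5 124.3] yaw 13.12 F [3.2 1.8 3.2] w 21.4 g 30.0
```

Emit:
apply_moves(targets=[{"tx": 0, "ty": 0, "tz": 0.004, "spin": 0}, {"tx": -0.002, "ty": -0.0005, "tz": 0.012, "spin": 0}, {"tx": -0.006, "ty": -0.0015, "tz": 0.025, "spin": 0}, {"tx": -0.01, "ty": -0.0025, "tz": 0.04, "spin": 0}, {"tx": -0.01, "ty": -0.0025, "tz": 0.055, "spin": 0}, {"tx": -0.005, "ty": -0.01, "tz": 0.06, "spin": 0}, {"tx": 0.003, "ty": -0.03, "tz": 0.06, "spin": 0}, {"tx": 0.01, "ty": -0.06, "tz": 0.06, "spin": 0}])

```text
t: 15.8
ee_pos: [474.9, 88.1, 184.7]
orientation: [-3.121, -0.362, 0.001]
ft_force: [-0.2, -0.4, -0.9]
width: 21.6
grasp_force: 30.0
```

Emit:
apply_moves(targets=[{"tx": 0.005, "ty": -0.03, "tz": 0, "spin": 0}, {"tx": 0.012, "ty": -0.06, "tz": -0.004, "spin": 0}, {"tx": 0.018, "ty": -0.09, "tz": -0.01, "spin": 0}, {"tx": 0.02, "ty": -0.112, "tz": -0.014, "spin": 0}, {"tx": 0.02, "ty": -0.12, "tz": -0.015, "spin": 0}, {"tx": 0.02, "ty": -0.12, "tz": -0.015, "spin": 0}, {"tx": 0.02, "ty": -0.12, "tz": -0.015, "spin": 0}, {"tx": 0.02, "ty": -0.12, "tz": -0.015, "spin": 0}])

```text
t: 16.6
ee_pos: [495.0, -30.6, 169.5]
orientation: [-3.121, -0.36, 0.0]
ft_force: [-1.2, 0.5, -0.4]
width: 21.4
grasp_force: 30.0
```

```bash
python3 o.py; cat > q.py <<'E'
from h import *
from scipy.optimize import minimize
import sys
tag=sys.argv[1]
a=snap('scene',tag+'a.png')[150:300,250:390];b=snap('top',tag+'b.png')[190:265,220:360]
v=np.vstack([cv2.resize(x,None,fx=3,fy=3,interpolation=cv2.INTER_CUBIC) for x in(a,b)])[:600];cv2.imwrite('pics/'+tag+'z.png',v[:,:,::-1])
for k in('probe_tip','spot','probe'):
    u={}
    for n in('scene','top'):
        r=ctrl.pinpoint(k,n)
        if r: u[n]=r[0]['uv']; print(k,n,np.round(u[n],1),round(r[0]['score'],2))
    if len(u)==2: print('   tri',*tri(u['scene'],u['top']))
o=ctrl.get_obs(); G=o['ee_pos']+[0,0,18.7]
for n in('scene','top'):
    m=ctrl.outline_of('probe',n)
    if m:
        px=np.array(m[0]['pixels']); np.save(f'pm_{n}.npy',px); print(n,m[0]['box'],px.sum(),round(m[0]['score'],2))
        c=np.argwhere(px)[:,::-1].astype(np.float32); vx=cv2.fitLine(c,cv2.DIST_L2,0,.01,.01).ravel(); print('  line dir',vx[:2],'ctr',vx[2:])
        for th in(15,20,25): # predicted image line of the axis, for tilts about rest y
            A=R.from_euler('zy',[13.1,-th],degrees=True).apply([[0,0,1]])[0]
            print('  tilt',th,'grip,tip uv',proj(n,np.array([G,G-A*92.2])).round(1).tolist())
E
python3 q.py q1
```

```text
t 16.6 p [495.  -30.6 169.5] yaw 13.18 F [-1.2  0.5 -0.4] w 21.4 g 30.0
spot scene [312.7 236.3] 0.79
probe scene [319.3 214.4] 0.51
top [420.7, 219.8, 433.2, 230.7] 93 0.42
  line dir [ 0.910397   -0.41373575] ctr [423.8817  225.35484]
  tilt 15 grip,tip uv [[277.3, 233.2], [280.2, 228.9]]
  tilt 20 grip,tip uv [[277.3, 233.2], [280.0, 226.0]]
  tilt 25 grip,tip uv [[277.3, 233.2], [279.8, 223.2]]
```

View pics/q1z.png

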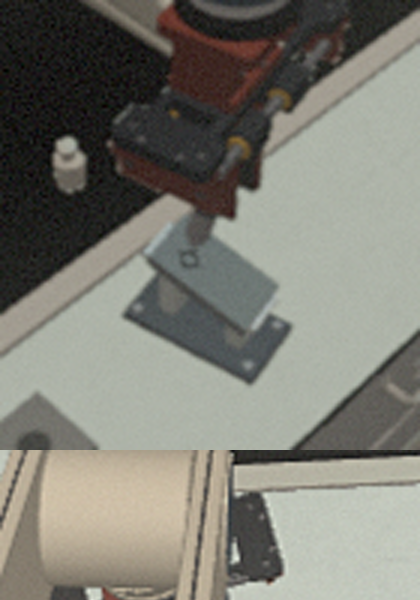

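```bash
cat > t.py <<'E'
from h import *
import sys
from scipy.optimize import minimize
tag=sys.argv[1]
im=np.mean([ctrl.get_image('scene').astype(float) for _ in range(6)],0)
bg=cv2.imread('pics/p1a.png')[:,:,::-1].astype(float)
c=np.array([295,195,345,250]); cut=lambda x:cv2.resize(x[c[1]:c[3],c[0]:c[2]].astype(np.float32),None,fx=S,fy=S,interpolation=cv2.INTER_CUBIC)
d=cut(np.abs(cv2.GaussianBlur(im,(0,0),.5)-cv2.GaussianBlur(bg,(0,0),.7)).sum(2)); 
o=ctrl.get_obs(); G=o['ee_pos']+[0,0,18.7]
def parts(ty,tx,dx=(0,0),zg=36.2):
    Q=R.from_euler('z',13.1,degrees=True)*R.from_euler('yx',[-ty,tx],degrees=True)
    return [Q.apply(p-[0,0,zg])+G for p in(cyl(14,0,6),cyl(9,-42,0),cyl(4.5,-53,-42),cyl(2.5,-56,-53))]
I=cut(im); out=[I]
for th in(16,20,24):
    J=I.copy()
    for P in parts(th,0):
        h=cv2.convexHull(np.round((proj('scene',P)+.5-c[:2])*S).astype(np.int32)); cv2.polylines(J,[h],True,(255,0,0),1)
    out.append(J)
D=cv2.cvtColor(np.clip(d*1.5,0,255).astype(np.float32),cv2.COLOR_GRAY2BGR)
v=np.vstack([np.hstack(out[:2]),np.hstack(out[2:])]); v=v[:,:]
print(v.shape); cv2.imwrite('pics/'+tag+'.png',cv2.resize(np.clip(v,0,255),None,fx=.68,fy=.68,interpolation=cv2.INTER_AREA)[:,:,::-1]); cv2.imwrite('pics/'+tag+'d.png',D)
np.save(tag+'_d.npy',d)
for th in(16,18,20,22,24): print(th,proj('scene',parts(th,0)[3].mean(0)-0).round(2))
E
python3 t.py t1
```

```text
(880, 800, 3)
16 [[316.8  231.85]]
18 [[315.61 231.  ]]
20 [[314.44 230.13]]
22 [[313.28 229.24]]
24 [[312.13 228.32]][ WARN:0@2.060] global loadsave.cpp:1063 imwrite_ Unsupported depth image for selected encoder is fallbacked to CV_8U.
```

View pics/t1.png

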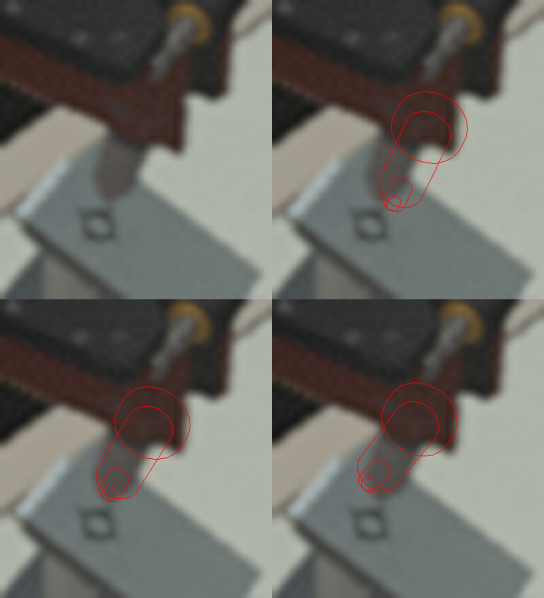

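```bash
cat > f.py <<'E'
from h import *
import sys
from scipy.ndimage import map_coordinates
im=np.mean([ctrl.get_image('scene').astype(float) for _ in range(8)],0); np.save(sys.argv[1]+'.npy',im)
E
cat > g.py <<'E'
from h import *
import sys
from scipy.ndimage import map_coordinates,gaussian_filter
im=np.load(sys.argv[1]+'.npy'); vmin=float(sys.argv[2]); yaw=13.1
o=ctrl.get_obs(); G=o['ee_pos']+[0,0,18.7]
ch=[gaussian_filter(im[:,:,k],.6) for k in range(3)]
def hull(th,du,dv,zg=36.2):
    Q=R.from_euler('z',yaw,degrees=True)*R.from_euler('y',-th,degrees=True); off=R.from_euler('z',yaw,degrees=True).apply([du,dv,0])
    m=np.vstack([cyl(9,-42,0),cyl(4.5,-53,-42),cyl(2.5,-56,-53)])
    P=Q.apply(m-[0,0,zg])+G+off
    return cv2.convexHull(proj('scene',P).astype(np.float32))[:,0].astype(float)
def score(*p):
    h=hull(*p); n=len(h); pts=[];nr=[]
    for i in range(n):
        a,b=h[i],h[(i+1)%n]; L=np.linalg.norm(b-a); k=max(1,int(L/.25))
        t=(np.arange(k)+.5)/k; pts.append(a+np.outer(t,b-a)); nr.append(np.tile([(b-a)[1],-(b-a)[0]]/L,(k,1)))
    pts=np.vstack(pts);nr=np.vstack(nr); s=pts[:,1]>vmin; pts,nr=pts[s],nr[s]
    g=0
    for c in ch:
        f=lambda q:map_coordinates(c,[q[:,1],q[:,0]],order=1); g=g+np.abs(f(pts+nr*.8)-f(pts-nr*.8))
    return g.mean()
res=[]
for th in np.arange(6,31,1.):
    b=max((score(th,du,dv),du,dv) for du in np.arange(-6,6.1,1) for dv in np.arange(-5,5.1,1)); res.append((th,)+b)
for r in res: print(np.round(r,1))
E
python3 f.py f1; python3 g.py f1 222
```

```text
[ 6.  45.6  2.  -5. ]
[ 7.  46.1  1.  -5. ]
[ 8. 46.  0. -5.]
[ 9.  45.9 -2.  -5. ]
[10.  45.5 -3.  -5. ]
[11.  46.3 -4.  -5. ]
[12.  46.1 -5.  -5. ]
[13.  45.9 -6.  -5. ]
[14.  42.7  6.   5. ]
[15.  55.4  6.   3. ]
[16.  69.9  6.  -1. ]
[17.  84.5  6.  -2. ]
[18.  86.3  6.  -2. ]
[19.  84.4  4.  -2. ]
[20.  83.2  3.  -2. ]
[21.  81.4  2.  -3. ]
[22. 79.  1. -3.]
[23.  77.3  0.  -3. ]
[24.  75.9 -1.  -4. ]
[25.  74.5 -2.  -5. ]
[26.  73.2 -3.  -5. ]
[27.  71.5 -5.  -5. ]
[28.  71.6 -6.  -5. ]
[29.  65.6 -6.  -5. ]
[30. 54. -6. -1.]
```

Emit:
apply_moves(targets=[{"tx": 0, "ty": 0, "tz": 0.01, "spin": 6}, {"tx": 0, "ty": 0, "tz": 0.02, "spin": 14}, {"tx": 0, "ty": 0, "tz": 0.03, "spin": 22}, {"tx": 0, "ty": 0, "tz": 0.03, "spin": 30}, {"tx": 0, "ty": 0, "tz": 0.03, "spin": 38}, {"tx": 0, "ty": 0, "tz": 0.03, "spin": 46}, {"tx": 0, "ty": 0, "tz": 0.03, "spin": 50}, {"tx": 0, "ty": 0, "tz": 0.03, "spin": 50}])

```text
t: 18.6
ee_pos: [495.2, -31.5, 199.3]
orientation: [2.677, 1.645, 0.0]
ft_force: [-0.5, -0.3, -1.6]
width: 21.5
grasp_force: 30.0
```

```bash
python3 o.py; python3 f.py f2; python3 - <<'E'
from h import *
im=np.load('f2.npy').astype(np.float32); K,_,_=cam('scene')
G=ctrl.get_obs()['ee_pos']+[0,0,18.7]; c=proj('scene',G)[0].astype(int); print(c)
x0,y0=c[0]-30,c[1]-25
I=cv2.resize(im[y0:y0+60,x0:x0+60],None,fx=9,fy=9,interpolation=cv2.INTER_CUBIC)
for th,col in((18,(255,0,0)),(22,(0,255,0))):
    Q=R.from_euler('zy',[0,0])
    Q=R.from_euler('z',63.1,degrees=True)*R.from_euler('y',-th,degrees=True)
    P=Q.apply(np.vstack([cyl(9,-42,0),cyl(4.5,-53,-42),cyl(2.5,-56,-53)])-[0,0,36.2])+G
    h=cv2.convexHull(np.round((proj('scene',P)+.5-[x0,y0])*9).astype(np.int32)); cv2.polylines(I,[h],True,col,1)
print(x0,y0); cv2.imwrite('pics/f2.png',np.clip(I,0,255).astype(np.uint8)[:,:,::-1])
E
```

```text
t 18.6 p [495.2 -31.5 199.3] yaw 63.15 F [-0.5 -0.3 -1.6] w 21.5 g 30.0
[327 198]
297 173
```

View pics/f2.png

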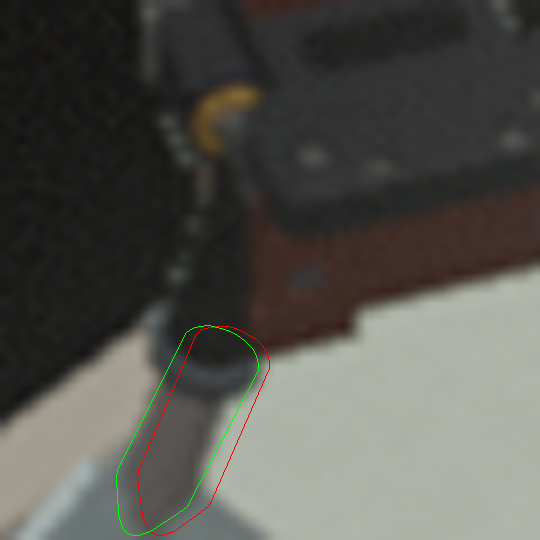

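```bash
cat > j.py <<'E'
from h import *
from scipy.optimize import differential_evolution
from scipy.ndimage import map_coordinates,gaussian_filter
def edges(ch,h,reg):
    n=len(h);pts=[];nr=[]
    for i in range(n):
        a,b=h[i],h[(i+1)%n]; L=np.linalg.norm(b-a)+1e-9; k=max(1,int(L/.3)); t=(np.arange(k)+.5)/k
        pts.append(a+np.outer(t,b-a)); nr.append(np.tile(np.array([(b-a)[1],-(b-a)[0]])/L,(k,1)))
    pts=np.vstack(pts);nr=np.vstack(nr); s=reg(pts); pts,nr=pts[s],nr[s]
    if len(pts)<20: return 0
    g=0
    for c in ch:
        f=lambda q:map_coordinates(c,[q[:,1],q[:,0]],order=1); g=g+np.abs(f(pts+nr*.8)-f(pts-nr*.8))
    return np.minimum(g,120).mean()
def load(f): im=np.load(f); return [gaussian_filter(im[:,:,k],.6) for k in range(3)]
V=[(load('f1.npy'),np.array([495,-30.6,188.2]),13.15,lambda p:p[:,1]>222.5),
   (load('f2.npy'),np.array([495.2,-31.5,218.]),63.15,lambda p:p[:,1]>213.5)]
def sil(view,p):
    ch,G,yaw,reg=view; th,ro,du,dv,dz,bu,bv=p; Z=R.from_euler('z',yaw,degrees=True)
    Q=Z*R.from_euler('xy',[ro,-th],degrees=True); off=Z.apply([du,dv,0])
    return [cv2.convexHull((proj('scene',Q.apply(m-[0,0,36.2+dz])+G+off)+[bu,bv]).astype(np.float32))[:,0].astype(float) for m in PT]
PT=[np.vstack([cyl(9,-42,0),cyl(4.5,-53,-42),cyl(2.5,-56,-53)]),cyl(14,0,6)]
def cost(p,vs=V): 
    s=0
    for v in vs:
        h=sil(v,p); s+=edges(v[0],h[0],v[3])
        if v is V[1]: s+=.5*edges(v[0],h[1],lambda q:(q[:,1]>213.5)&(q[:,0]<326))
    q=np.array(p); return -s+ .15*(q[5]**2+q[6]**2)+.05*(q[2]**2+q[3]**2)
if __name__=='__main__':
    for rl in((-.01,.01),(-8,8)):
        r=differential_evolution(cost,[(0,30),rl,(-9,9),(-3,3),(-8,8),(-3,3),(-3,3)],seed=1,maxiter=70,popsize=12,tol=1e-6)
        print(r.x.round(1),round(r.fun,1))
    im=np.load('f2.npy').astype(np.float32); x0,y0=297,190
    I=cv2.resize(im[y0:y0+50,x0:x0+50],None,fx=8,fy=8,interpolation=cv2.INTER_CUBIC); 
    im=np.load('f1.npy').astype(np.float32); I2=cv2.resize(im[200:250,295:345],None,fx=8,fy=8,interpolation=cv2.INTER_CUBIC)
    for I_,v,o in((I,V[1],(x0,y0)),(I2,V[0],(295,200))):
        for h in sil(v,r.x): cv2.polylines(I_,[np.round((h+.5-o)*8).astype(np.int32)],True,(0,255,0),1)
    cv2.imwrite('pics/j.png',np.clip(np.hstack([I,I2]),0,255).astype(np.uint8)[:,:,::-1])
E
time python3 j.py
```

```text
[16.1 -0.   6.2 -1.2  7.8  1.  -2.5] -205.0
[14.9 -2.3  5.2  2.5  7.2 -0.2 -2.9] -209.6
real	0m24.925s
user	0m26.239s
sys	0m0.096s
```

View pics/j.png

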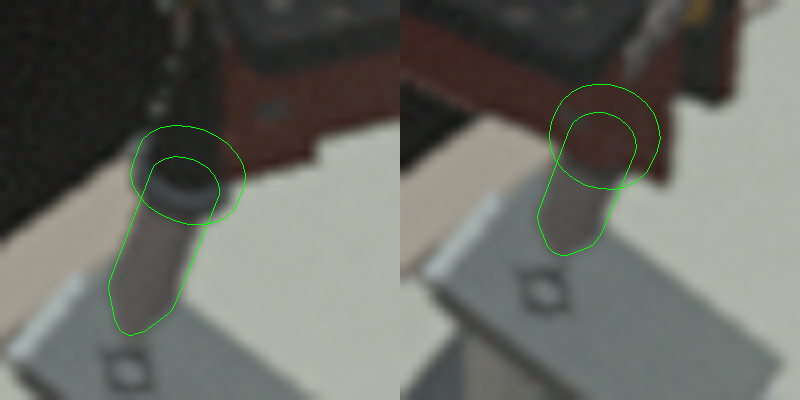

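```bash
python3 - <<'E'
from j import *
im=np.load('f2.npy'); g=gaussian_filter(im,(1,0,0)) 
G,yaw=V[1][1],63.15
Ls=[];Rs=[]
for y in np.arange(217,230):
    row=g[y]; d=np.abs(np.gradient(gaussian_filter(row,(.6,0)),axis=0)).sum(1)
    # predicted centre ~ between; search left/right halves around dark core
    core=int(round(320-(y-213)*.33)); 
    def pk(a,b):
        i=a+np.argmax(d[a:b]); s=d[i-1]-2*d[i]+d[i+1]; return i+.5*(d[i-1]-d[i+1])/s,d[i]
    l,r=pk(core-8,core-1),pk(core+1,core+8); print(y,np.round([*l,*r],1)); Ls.append((y,l[0]));Rs.append((y,r[0]))
Ls=np.array(Ls);Rs=np.array(Rs)
for th in(4,8,12,16,20,24):
    for ro in(0,):
        h=sil(V[1],(th,ro,0,0,0,0,0))[0]
        e=sorted([(np.linalg.norm(h[i]-h[(i+1)%len(h)]),i) for i in range(len(h))])[-2:]
        out=[]
        for L,i in e:
            a,b=h[i],h[(i+1)%len(h)]; s=(b-a)[0]/(b-a)[1]; out+= [round(s,3),round(a[0]+s*(221-a[1]),1)]
        print(th,'slope,x@221:',out, 'bottom',h[:,1].max().round(1),proj('scene',R.from_euler('zy',[63.15,-th],degrees=True).apply([[0,0,-36.2]])+G).round(1))
E
```

```text
217 [313.1  76.  322.   70.6]
218 [312.8  72.8 321.4  88.2]
219 [312.4  67.2 321.1  98.3]
220 [312.   68.4 320.8  96.6]
221 [311.5  57.3 320.4  95.9]
222 [310.9  52.6 320.1 100.6]
223 [310.4  45.1 319.8  96.9]
224 [309.9  41.7 319.4  97.3]
225 [310.2  39.8 319.2 103. ]
226 [309.1  31.8 319.1  98.3]
227 [301.9  32.5 319.2  80.1]
228 [310.7  28.2 319.3  50.6]
229 [310.9  30.3 322.1  40.9]
4 slope,x@221: [np.float64(-0.11), np.float64(320.7), np.float64(-0.132), np.float64(329.5)] bottom 230.7 [[326.5 210.5]]
8 slope,x@221: [np.float64(-0.199), np.float64(318.6), np.float64(-0.221), np.float64(327.6)] bottom 231.2 [[325.6 209.7]]
12 slope,x@221: [np.float64(-0.287), np.float64(316.5), np.float64(-0.308), np.float64(325.8)] bottom 231.6 [[324.8 208.9]]
16 slope,x@221: [np.float64(-0.373), np.float64(314.5), np.float64(-0.394), np.float64(324.0)] bottom 231.9 [[323.9 208.1]]
20 slope,x@221: [np.float64(-0.479), np.float64(322.2), np.float64(-0.459), np.float64(312.4)] bottom 232.0 [[323.  207.2]]
24 slope,x@221: [np.float64(-0.545), np.float64(310.3), np.float64(-0.565), np.float64(320.4)] bottom 231.9 [[322.2 206.3]]
```

Emit:
apply_moves(targets=[{"tx": 0, "ty": 0.001, "tz": 0, "spin": -6}, {"tx": 0, "ty": 0.001, "tz": 0, "spin": -14}, {"tx": 0, "ty": 0.001, "tz": -0.008, "spin": -22}, {"tx": 0, "ty": 0.001, "tz": -0.018, "spin": -30}, {"tx": 0, "ty": 0.001, "tz": -0.028, "spin": -38}, {"tx": 0, "ty": 0.001, "tz": -0.036, "spin": -46}, {"tx": 0, "ty": 0.001, "tz": -0.042, "spin": -50}, {"tx": 0, "ty": 0.001, "tz": -0.042, "spin": -50}])

```text
t: 19.8
ee_pos: [494.6, -30.4, 156.6]
orientation: [-3.121, -0.358, 0.002]
ft_force: [-0.1, 0.2, -1.4]
width: 21.5
grasp_force: 30.0
```

```bash
python3 o.py; python3 f.py f3; cat > k.py <<'E'
from j import *
import sys
im=np.load(sys.argv[1]+'.npy'); ch=load(sys.argv[1]+'.npy'); G=ctrl.get_obs()['ee_pos']+[0,0,18.7]; v=(ch,G,13.1,lambda p:p[:,1]>222.5)
# fit th=20.5, tip silhouette shift (du,dv)
best=max((edges(ch,sil(v,(20.5,0,du,dv,0,0,0))[0],v[3]),du,dv) for du in np.arange(-6,8.1,.5) for dv in np.arange(-6,6.1,.5)); print('fit du,dv',best)
Z=R.from_euler('z',13.1,degrees=True); A=Z.apply([-np.sin(np.radians(20.5)),0,np.cos(np.radians(20.5))])
tip=G+Z.apply([best[1],best[2],0])-A*92.2; n=M=Z.apply([-np.sin(T),0,np.cos(T)])
r=ctrl.pinpoint('spot','scene'); rt=ctrl.pinpoint('probe_tip','scene'); uv=[312.5,236.3]
print('tip',tip.round(1),'uv',proj('scene',tip).round(1),'spot',r and (r[0]['uv'],r[0]['score']),'net tip',rt and (rt[0]['uv'],rt[0]['score']))
# ring in plane of panel face
org=np.array([520.7,-32.5,0])+Z.apply([SX,0,45]); p0=org+n*12
for u in([uv]+([r[0]['uv']] if r else [])):
    o,d=ray('scene',u); S_=o+d*((p0-o)@n)/(d@n); dl=S_-tip; print('spot',S_.round(1),'gap along n',round(-dl@n,1),'in-plane u,v',np.round([dl@(Z.apply([np.cos(T),0,np.sin(T)])),dl@Z.apply([0,1,0])],1))
E
python3 k.py f3
```

```text
t 19.8 p [494.6 -30.4 156.6] yaw 13.07 F [-0.1  0.2 -1.4] w 21.5 g 30.0
fit du,dv (np.float64(55.54668278734095), np.float64(1.5), np.float64(0.0))
tip [528.3 -22.8  89.9] uv [[313.  233.6]] spot ([311.5, 235.9], 0.75) net tip []
spot [530.3 -23.2  78.4] gap along n 11.5 in-plane u,v [-2.2 -0.8]
spot [532.2 -22.   79.1] gap along n 11.5 in-plane u,v [ 0.1 -0.1]
```

Emit:
apply_moves(targets=[{"tx": 0, "ty": 0, "tz": -0.0015, "spin": 0}, {"tx": 0.0003, "ty": 0.0001, "tz": -0.003, "spin": 0}, {"tx": 0.0007, "ty": 0.0002, "tz": -0.0045, "spin": 0}, {"tx": 0.0012, "ty": 0.0003, "tz": -0.006, "spin": 0}, {"tx": 0.0016, "ty": 0.0004, "tz": -0.0075, "spin": 0}, {"tx": 0.002, "ty": 0.0005, "tz": -0.0088, "spin": 0}, {"tx": 0.002, "ty": 0.0005, "tz": -0.0088, "spin": 0}, {"tx": 0.002, "ty": 0.0005, "tz": -0.0088, "spin": 0}])

```text
t: 21.1
ee_pos: [497.2, -30.0, 148.4]
orientation: [-3.121, -0.359, 0.0]
ft_force: [-0.5, 0.4, -1.2]
width: 21.4
grasp_force: 30.0
```

```bash
python3 o.py;python3 o.py; python3 f.py f4; python3 o.py;python3 k.py f4
```

```text
t 21.1 p [497.2 -30.  148.4] yaw 13.12 F [-0.5  0.4 -1.2] w 21.4 g 30.0
t 21.1 p [497.2 -30.  148.4] yaw 13.12 F [-0.5  0.4 -1.2] w 21.4 g 30.0
t 21.5 p [497.2 -30.  148.6] yaw 13.12 F [ 0.1 -0.1 -0.8] w 21.6 g 30.0
fit du,dv (np.float64(47.47300963157569), np.float64(1.0), np.float64(5.5))
tip [528.4 -17.1  80.9] uv [[311.1 237.6]] spot ([312.5, 235.5], 0.92) net tip []
spot [530.3 -23.2  78.4] gap along n 2.6 in-plane u,v [-0.4 -6.4]
spot [531.7 -24.6  78.7] gap along n 2.6 in-plane u,v [ 0.7 -8.1]
```

Emit:
apply_moves(targets=[{"tx": 0.0003, "ty": 0.0001, "tz": -0.001, "spin": 0}, {"tx": 0.0007, "ty": 0.0002, "tz": -0.002, "spin": 0}, {"tx": 0.001, "ty": 0.0002, "tz": -0.003, "spin": 0}, {"tx": 0.0013, "ty": 0.0003, "tz": -0.0038, "spin": 0}, {"tx": 0.0013, "ty": 0.0003, "tz": -0.0038, "spin": 0}, {"tx": 0.0013, "ty": 0.0003, "tz": -0.0038, "spin": 0}, {"tx": 0.0013, "ty": 0.0003, "tz": -0.0038, "spin": 0}, {"tx": 0.0013, "ty": 0.0003, "tz": -0.0038, "spin": 0}])

```text
t: 22.4
ee_pos: [498.4, -29.7, 144.8]
orientation: [3.121, 0.359, -0.0]
ft_force: [-0.9, -0.4, 0.9]
width: 21.3
grasp_force: 30.0
```

```bash
python3 o.py; python3 - <<'E'
from h import *
F=[]
im=[]
for _ in range(8): im.append(ctrl.get_image('scene').astype(np.float32)); F.append(ctrl.get_obs()['ft_force'])
print(np.mean(F,0).round(2),np.std(F,0).round(2)); im=np.mean(im,0); np.save('f5.npy',im)
E
```

```text
t 22.4 p [498.4 -29.7 144.8] yaw 13.12 F [-0.9 -0.4  0.9] w 21.3 g 30.0
[-0.96 -0.35  1.09] [0.29 0.52 0.53]
```

```bash
python3 - <<'E'
from j import *
im=np.load('f5.npy').astype(np.float32); G=ctrl.get_obs()['ee_pos']+[0,0,18.7]
I=cv2.resize(im[205:255,285:335],None,fx=8,fy=8,interpolation=cv2.INTER_CUBIC); J=I.copy()
for du in(1.5,):
    for h in sil((0,G,13.1,0),(20.5,0,du,0,0,0,0)): cv2.polylines(J,[np.round((h+.5-[285,205])*8).astype(np.int32)],True,(0,255,0),1)
cv2.circle(J,tuple(np.round((np.array([312.3,236.0])+.5-[285,205])*8).astype(int)),3,(255,0,0),-1)
cv2.imwrite('pics/fin.png',np.clip(np.hstack([I,J]),0,255).astype(np.uint8)[:,:,::-1])
E
```

```text
(no output)
```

View pics/fin.png

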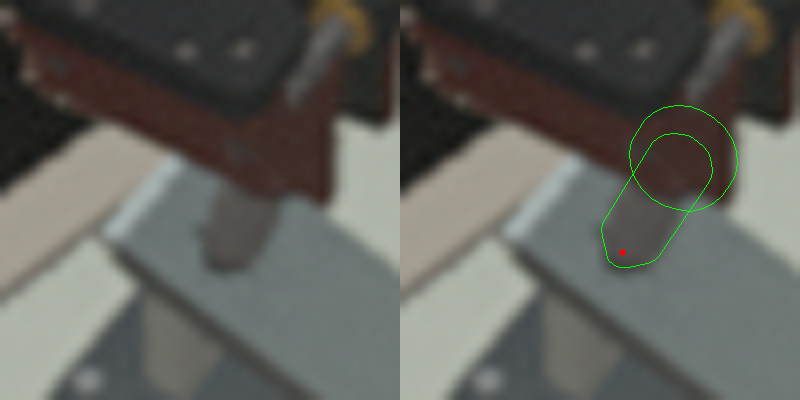

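```bash
cat > e.py <<'E'
from j import *
def meas(f,G,yaw,th0,du0,ss):
    im=np.load(f+'.npy'); smp=lambda q:np.stack([map_coordinates(im[:,:,k],[q[:,1],q[:,0]],order=1) for k in range(3)],1)
    Z=R.from_euler('z',yaw,degrees=True)
    def axis(th,du): 
        Q=Z*R.from_euler('y',-th,degrees=True); P=Q.apply(np.array([[0,0,-2.],[0,0,-42.]])-[0,0,36.2])+G+Z.apply([du,0,0]); return proj('scene',P)
    a,b=axis(th0,du0); t=(b-a)/np.linalg.norm(b-a); nn=np.array([-t[1],t[0]]); L=np.linalg.norm(b-a)
    x=np.arange(-9,9.01,.1); out={1:[],-1:[]}
    for s in np.arange(ss[0],ss[1],.5):
        c=smp(a+t*s+np.outer(x,nn)); core=c[np.abs(x)<2].mean(0)
        for sg in(1,-1):
            m=(x*sg>6)&(x*sg<8.5); bg=c[m].mean(0); w=bg-core; v=(c-core)@w/(w@w)
            i=[k for k in range(len(x)) if x[k]*sg>1.5]; i=i if sg>0 else i[::-1]
            for k in i:
                if v[k]>.5: out[sg].append((s,x[k],np.linalg.norm(w))); break
    print(f,'L',L.round(1))
    for sg in(1,-1):
        q=np.array(out[sg]); 
        if len(q)<4: print(sg,'few'); continue
        l=np.polyfit(q[:,0],q[:,1],1); ang=np.arctan2(t[1],t[0])+np.arctan(l[0])
        print(' side',sg,'x:',q[:,1].round(1),'contrast',q[:,2].mean().round(0),'slope dx/dy',round(1/np.tan(ang),3))
    for th in(12,14,16,18,20,22):
        p,q=axis(th,du0); d=q-p; print('   th',th,'dx/dy',round(d[0]/d[1],3),end='')
    print()
meas('f2',V[1][1],63.15,17,4,(1,14))
meas('f1',V[0][1],13.15,17,4,(2,11))
meas('f3',np.array([494.6,-30.4,175.3]),13.1,17,4,(2,11))
meas('f5',np.array([498.4,-29.7,163.5]),13.1,17,4,(2,11))
E
python3 e.py
```

```text
f2 L 14.9
 side 1 x: [6.7 6.7 6.5 6.3 5.7 5.3 5.1 5.1 5.2 5.2 5.2 5.2 5.1 5.  5.  5.1 5.1 5.1
 5.2 5.2 5.2 5.4 5.5 5.5 5.6 5.5] contrast 122.0 slope dx/dy -0.325
 side -1 x: [-4.8 -4.7 -4.3 -3.9 -3.4 -3.1 -3.  -3.1 -3.2 -3.2 -3.1 -3.1 -3.2 -3.2
 -3.3 -3.4 -3.3 -3.3 -3.3 -3.3 -3.5 -3.6 -3.7 -3.9 -4.1 -4.2] contrast 168.0 slope dx/dy -0.418
   th 12 dx/dy -0.293   th 14 dx/dy -0.337   th 16 dx/dy -0.379   th 18 dx/dy -0.422   th 20 dx/dy -0.465   th 22 dx/dy -0.508
f1 L 10.8
 side 1 x: [5.7 5.6 5.6 5.5 5.6 5.7 5.8 5.8 5.8 5.7 5.7 5.4 5.2 5.  4.9 4.8 4.8 4.8] contrast 96.0 slope dx/dy -0.362
 side -1 x: [-3.3 -3.2 -3.1 -3.  -3.  -3.1 -3.1 -3.1 -3.1 -3.1 -3.2 -3.4 -3.6 -3.8
 -3.9 -3.9 -3.8 -3.6] contrast 155.0 slope dx/dy -0.382
   th 12 dx/dy -0.333   th 14 dx/dy -0.396   th 16 dx/dy -0.462   th 18 dx/dy -0.534   th 20 dx/dy -0.612   th 22 dx/dy -0.696
f3 L 10.5
 side 1 x: [1.6 4.9 5.4 5.5 5.5 5.5 5.5 5.4 5.4 5.4 5.4 5.3 5.3 5.2 5.1 5.1 5.  4.9] contrast 49.0 slope dx/dy -0.626
 side -1 x: [-2.8 -2.6 -2.6 -2.5 -2.6 -2.7 -2.9 -3.2 -3.2 -3.1 -3.1 -3.  -3.  -3.
 -3.  -3.  -2.9 -2.9] contrast 113.0 slope dx/dy -0.448
   th 12 dx/dy -0.338   th 14 dx/dy -0.401   th 16 dx/dy -0.47   th 18 dx/dy -0.543   th 20 dx/dy -0.622   th 22 dx/dy -0.709
f5 L 10.3
 side 1 x: [1.6 1.6 1.6 4.2 4.4 4.7 4.9 5.  5.1 5.1 5.1 5.1 5.  4.9 4.7 4.6 4.7 5. ] contrast 43.0 slope dx/dy -0.99
 side -1 x: [-4.  -3.3 -3.  -2.7 -2.6 -2.8 -3.  -3.2 -3.4 -3.4 -3.4 -3.4 -3.4 -3.4
 -3.3 -3.4 -3.4 -3.4] contrast 73.0 slope dx/dy -0.462
   th 12 dx/dy -0.336   th 14 dx/dy -0.4   th 16 dx/dy -0.469   th 18 dx/dy -0.543   th 20 dx/dy -0.623   th 22 dx/dy -0.711
```

Emit:
apply_moves(targets=[{"tx": 0.0002, "ty": 0.0001, "tz": -0.0006, "spin": 0}, {"tx": 0.0004, "ty": 0.0001, "tz": -0.0012, "spin": 0}, {"tx": 0.0006, "ty": 0.0001, "tz": -0.0018, "spin": 0}, {"tx": 0.0008, "ty": 0.0002, "tz": -0.0024, "spin": 0}, {"tx": 0.0008, "ty": 0.0002, "tz": -0.0024, "spin": 0}, {"tx": 0.0008, "ty": 0.0002, "tz": -0.0024, "spin": 0}, {"tx": 0.0008, "ty": 0.0002, "tz": -0.0024, "spin": 0}, {"tx": 0.0008, "ty": 0.0002, "tz": -0.0024, "spin": 0}])

```text
t: 23.6
ee_pos: [499.3, -29.5, 142.3]
orientation: [-3.121, -0.359, -0.0]
ft_force: [-1.4, -0.2, 1.7]
width: 21.4
grasp_force: 30.0
```

```bash
cat > ff.py <<'E'
from h import *
F=[]
for _ in range(12): ctrl.get_image('scene'); F.append(ctrl.get_obs()['ft_force'])
print(np.mean(F,0).round(2))
E
python3 o.py; python3 ff.py; python3 o.py
```

```text
t 23.6 p [499.3 -29.5 142.3] yaw 13.12 F [-1.4 -0.2  1.7] w 21.4 g 30.0
[-1.52 -0.57  2.08]
t 24.2 p [499.3 -29.5 142.3] yaw 13.12 F [-1.2 -1.3  2.2] w 21.2 g 30.0
```

```bash
python3 -c "
from workcell import ctrl
print(ctrl.close_job())"
```

```text
the job is handed in; nothing more can be done
None
```

The job is handed in: the panel is against the lip and the gauge is held pressed about halfway in (about 3.5 N) inside the ring. The main doubt is how square it is to the panel: the views put its tilt at about 16 to 21 degrees against the 20 degree slope.

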